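Pack the service tray for a repair call

TASK

Pack the plywood service tray for a chair repair: the carton of staples flat in the long nest, the tape measure upright in the narrow nest, and the squat barrel-shaped chair foot upright in the square nest, each resting on its nest's floor inside the rim. Leave the look-alikes, the red tin and the straight tapered foot, where they are.

Things in the scene. Friction and masses are not known exactly. Their poses are not given: they have to be found in the camera images.
- carton_mid (a point): The plain brown cardboard carton of staples: a closed block 54 mm (x) by 102 mm (y) by 30 mm high; the point is its centre, 15 mm above its underside. About 310 g. Similar cartons at the far left edge of the bench, out of reach, are scenery.
- tape_mid (a point): The steel tape measure: a hard yellow case with a black base and a small metal end hook, standing upright; 34 mm thick (x), 80 mm long (y) with its hook, 64 mm high; the solid case reaches from 28 mm to -y to 39 mm to +y of this point. The point is its centre, 32 mm above the underside. It leans by 2 degrees. About 190 g.
- bun_foot_mid (a point): The squat, barrel-shaped turned wooden chair foot, standing upright with a round dark steel plate (34 mm) on its top: 46 mm high; 52 mm across from 10 to 33 mm above its underside, 40 mm across at the very bottom, 42 mm at the top. The point is its centre, 23 mm above the underside. 90 g.
- large_nest: The longest of the three grey nests in the tray, for the carton of staples: a shallow rectangular dish, open above, with walls 3 mm thick. Origin at the centre of its underside; floor 3 mm and rim top 10 mm above it. Fixed. Its floor is 122 mm (x, its length) by 74 mm (y).
- small_nest: The narrowest of the three grey nests in the tray, for the tape measure: a shallow rectangular dish, open above, with walls 3 mm thick. Origin at the centre of its underside; floor 3 mm and rim top 10 mm above it. Fixed. Its floor is 100 mm (x, its length) by 54 mm (y).
- square_nest: The square one of the three grey nests in the tray, for the squat chair foot: a shallow rectangular dish, open above, with walls 3 mm thick. Origin at the centre of its underside; floor 3 mm and rim top 10 mm above it. Fixed. Its floor is 72 mm by 72 mm.
- tray: Fixed plywood tray holding the three nests side by side along its y axis, 92 mm apart, in any order, x axes parallel. 150 (x) by 290 mm (y), rim 14 mm; origin under its centre, floor 6 mm above. Behind, a regulator and a sill jut from the wall to about x = 0.65 from 0.25 m up: cross sides with the wrist near the base. The coiled hoses overhead have no substance.
- taper_foot_mid (a point): Not wanted: the straight tapered chair foot of the same wood, a slim cone standing narrow end up with a small black glide on its tip: 64 mm high, 52 mm across at the bottom, 26 mm at the top. The point is its centre, 32 mm above the underside.
- pin_box_mid (a point): Not wanted: the flat dark red tin with a hinged lid, about the size of the carton: 67 mm (x) by 98 mm (y) by 27 mm high; the point is its centre, 12 mm above the underside.
Not all that is in view belongs to the job. What is shaped like the part that bears tape_mid but green or purple is not meant.

How it is judged:
By the outcome, as a careful person would: the job done as asked, in the order asked, and still so for the second after the job is handed in, with the robot touching nothing.
It also fails if it takes over 112 s, if anything falls off the work surface, if the arm or the gripper's body presses on something with over 40 N, if the wrist force passes 120 N, or if a joint passes its speed limit or range.

ROBOT

A 6-joint arm with a two-finger parallel gripper is mounted at the origin on the work surface; the furniture and walls round the work are solid. World frame = base frame: x ahead of the robot, y to its left, z up, the work surface at z = 0. Lengths are in m, angles in degrees, forces in N, time in s.
With the tool pointing down it reaches from about 0.25 to 0.725 m from the base axis. Payload 9.7 kg.
Tool frame: the origin (TCP) lies midway between the tips of the shut fingers; the grasp point (between the pads) lies 19 mm behind it (bot.hold_point_z is the distance from the TCP to the grasp point, in m); z points along the fingers, y is the line along which they close (so a half turn about z gives the same grasp; the last joint's range is limited). The gripper opens to 85 mm and grips with 20 to 120 N. Pads are 22 mm wide; open, the fingers measure 114 mm over their backs; the gripper's body (76 mm by 85 mm) begins 54 mm behind the grasp point. The pads swing forward as they close: fully open they stand 13 mm farther back than shut.
Start: joints at [64.057, 4.979, 10.078, 95.1, 0, 90], TCP at [0.241, 0.495, 0.231] pointing down, gripper open.
Joint ranges: [-179.16, 179.16], [-48.56, 103.87], [-65.8, 70.77], [-126.05, 130.52], [-82.76, 87.17], [-180, 180]. Speed limits (degrees/s): [127.2, 127.2, 147.25, 180, 180, 180].

INTERFACE

Orientations are given as [roll, pitch, yaw] about the fixed x, y, z axes, in that order (R = Rz(yaw) Ry(pitch) Rx(roll)).
In Python, from workcell import bot gives the robot as it stands.
- The arm moves only by the tool play_rows, never from a script. Its argument "steps" is a list that holds one entry, the list of rows, each a list of 4 numbers: the shift along the tool's x, y, z in m, then the turn about the tool's z in rad. In form: [[[tx, ty, tz, yaw], ...]]. A call has exactly 5 rows; each row shifts and turns the commanded pose from where the row before left it, along the tool's axes as they then stand; what a row does not reach is not made up. A row lasts 1/12 s, in which the tool goes at most 41.7 mm and 7.16 degrees, less where a joint would pass 70% of its speed; a pose out of reach is approached as far as the arm can. A call is refused whole if a number of a shift passes 0.0417 or a number of a turn 0.125, either way. A call with a gripper value outside its range is refused whole. "gripper" is the finger opening in m, from 0 to 0.0854, set as the call begins (left out, the last holds). The fingers move at their own pace and stop on an object; "squeeze" is the grip in N (left out, the last holds). Time passes only in rows, so rows that do not move let the fingers close, or fill a call up. It gives the time, the measured TCP pose, the force, the opening and the grip force at its end, in the units of the state.
- bot.get_obs(): the state, without advancing time (a new reading comes with each control period).
- bot.camera(name): name is "side" or "top" or "wrist"; returns a dict with "img" (384x512x3 uint8, blue, green, red), "vfov" (degrees; the focal length in pixels is half the picture's height over the tangent of half this angle, whatever the lens; pixels are square), "cx", "cy" (the principal point, pixels), "D" ([k1, k2, p1, p2, k3] as OpenCV has them; the pictures are not rectified), "xyz" and "attitude" of the camera in the world. Camera axes: x right, y down, z forward; pixel columns grow to the right and rows downward; lengths in m; the calibration is good to about 2 mm. A picture is of the moment at which its call begins. There is no depth.
- bot.job_done(): hands the job in; it is judged then, once.
The state is a dict: "time": time; "q": joint angles; "qd": joint speeds; "joint_efforts": joint torques, N m; "ee_pos": TCP position; "tcp_rot": TCP orientation; "wrist_force": force on the tool from outside, world axes, zero at the start; "torque": the same for the moment, N m; "opening": finger opening in m; "grasp_force": force on a finger pad.
Only numpy, scipy, OpenCV 4.12 (cv2) and the standard library are available. Lean on these libraries where they do the work, as an engineer would, in place of code of your own. Each camera call takes 0.05 s, during which the arm holds its last target. There are 200 camera calls.

## Working session

There is one attempt and no reset: what is moved stays moved. The work goes in short steps, Python scripts to look and compute and a tool call to move; the robot and the scene stay as the last step left them, time stands still between calls to the robot, and variables do not carry over. Pictures are saved under pics/ and viewed, at most 14 in all, crops included, and the job is handed in when it is done.

Besides the shell and the picture viewer there is one more tool, called after ">>>" by a JSON object that holds its "op" and its "data". play_rows: Moves the arm, as the interface text tells. Its arguments: {"type":"object","properties":{"steps":{"type":"array","items":{"type":"array","items":{"type":"array","items":{"type":"number"}}}},"gripper":{"type":"number"},"squeeze":{"type":"number"}},"required":["steps"]}

```bash
ls; mkdir -p pics; cat > h.py <<'E'
import numpy as np, cv2, json
from scipy.spatial.transform import Rotation as R
from workcell import bot
def cam(n):
    c=bot.camera(n); h=c["img"].shape[0]; f=h/2/np.tan(np.radians(c["vfov"]/2))
    c["K"]=np.array([[f,0,c["cx"]],[0,f,c["cy"]],[0,0,1.]]); c["Dn"]=np.array(c["D"],float)
    c["R"]=R.from_euler("xyz",c["attitude"],degrees=True).as_matrix(); c["xyz"]=np.array(c["xyz"]); return c
def ray(c,px):
    u=cv2.undistortPoints(np.array(px,float).reshape(-1,1,2),c["K"],c["Dn"]).reshape(-1,2)
    return np.c_[u,np.ones(len(u))]@c["R"].T
def onz(c,px,z):
    d=ray(c,px); return c["xyz"]+d*((z-c["xyz"][2])/d[:,2])[:,None]
def proj(c,P):
    X=(np.array(P,float).reshape(-1,3)-c["xyz"])@c["R"]
    return cv2.projectPoints(X,np.zeros(3),np.zeros(3),c["K"],c["Dn"])[0].reshape(-1,2)
E
python3 - <<'E'
from h import *
for n in("side","top","wrist"):
    c=cam(n); cv2.imwrite(f"pics/{n}0.png",c["img"]); print(n,c["vfov"],c["xyz"],c["attitude"],c["D"])
print(bot.get_obs())
E
```

```text
pics
side 43.271748018833065 [ 0.28465202 -1.04916791  1.51783301] [-143.65814303   -0.15335157   -9.91058728] [0.04124901 0.         0.         0.         0.        ]
top 53.81795662024626 [0.28530071 0.01070191 1.12692748] [-171.44188996   -0.38826758  -89.81437196] [-0.07584983  0.          0.          0.          0.        ]
wrist 67.09259693755372 [0.1691602  0.5307412  0.37324049] [1.61690446e+02 1.93797691e-02 6.40606218e+01] [-0.0129848  0.         0.         0.         0.       ]
{'time': 0.15, 'q': array([ 6.40593713e+01,  5.00393663e+00,  1.00450989e+01,  9.50969419e+01,
       -8.29889256e-04,  8.99979448e+01]), 'qd': array([ 0.04087943,  0.04528933,  0.15147562, -0.11918368,  0.08754143,
       -0.08829681]), 'joint_efforts': array([ 4.80940562e-04, -5.20762503e+01,  4.65044510e+01,  1.39149712e-02,
       -6.65373165e-06,  9.24646919e-07]), 'ee_pos': array([0.24052809, 0.49444599, 0.23074712]), 'tcp_rot': array([-1.79944220e+02,  8.27887998e-04,  1.54061427e+02]), 'wrist_force': array([ 0.16900646, -0.05392655, -0.23223717]), 'torque': array([-0.02951293, -0.00324095,  0.00038997]), 'grasp_force': 0.0, 'opening': 0.08529406047106422}
```

View pics/top0.png

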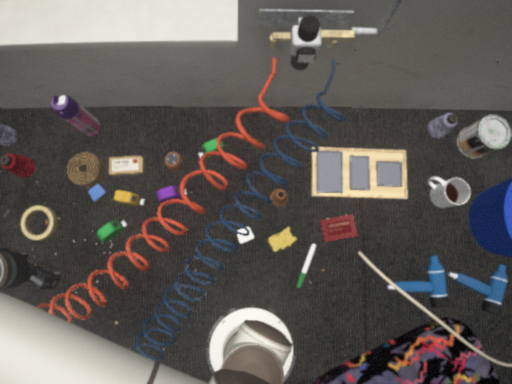

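View pics/side0.png

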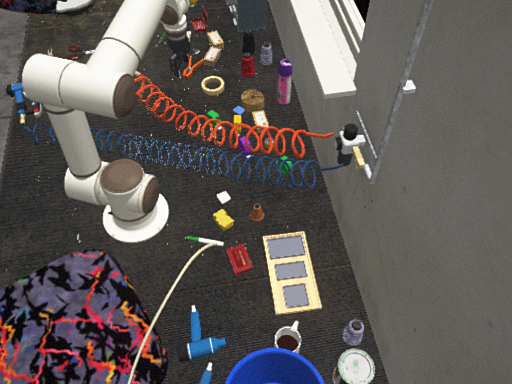

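View pics/wrist0.png

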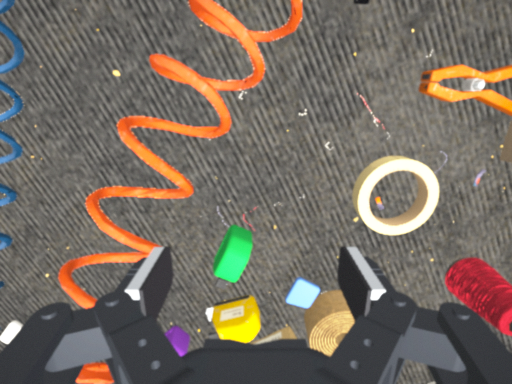

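```bash
python3 - <<'E'
from h import *
a=cv2.imread("pics/top0.png")
cv2.imwrite("pics/c1.png",cv2.resize(a[130:260,60:260],None,fx=4,fy=4,interpolation=cv2.INTER_CUBIC))
c=cam("top")
for n,p,z in[("tape",(127,198),.064),("carton",(127,164),.03),("bun",(172,158),.046),("taper",(279,197),.064),("tin",(340,228),.027)]: print(n,onz(c,[p],z))
m=cv2.inRange(cv2.cvtColor(a,cv2.COLOR_BGR2HSV),(95,15,90),(125,90,200))[140:205,305:412]
print([(cv2.contourArea(k),cv2.minAreaRect(k)) for k in cv2.findContours(m,0,2)[0] if cv2.contourArea(k)>100])
E
```

```text
tape [[0.42827336 0.35522876 0.064     ]]
carton [[0.53524171 0.37173242 0.03      ]]
bun [[0.54985231 0.23378602 0.046     ]]
taper [[ 0.43306078 -0.07793934  0.064     ]]
tin [[ 0.34755293 -0.25879316  0.027     ]]
[]
```

View pics/c1.png

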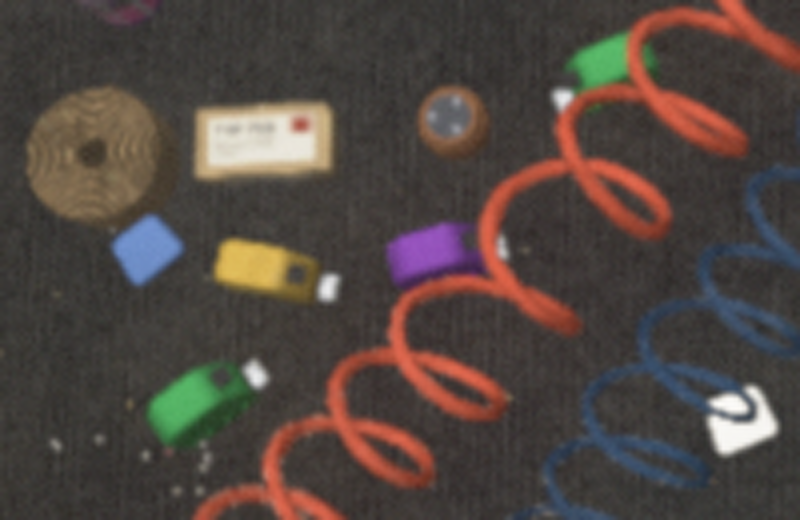

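```bash
python3 - <<'E'
from h import *
c=cam("top"); a=c["img"]; hsv=cv2.cvtColor(a,cv2.COLOR_BGR2HSV)
print(hsv[172,329],hsv[173,359],hsv[174,391],hsv[152,345])
g=hsv[:,:,1]; m=((hsv[:,:,1]<60)&(hsv[:,:,2]>90)).astype(np.uint8); m[:145]=0;m[203:]=0;m[:,:308]=0;m[:,412:]=0
def rects(m,z,amin=60):
    for k in cv2.findContours(m,0,1)[0]:
        if cv2.contourArea(k)>amin:
            b=cv2.boxPoints(cv2.minAreaRect(k)); P=onz(c,b,z); e=P[[1,2]]-P[[0,1]]
            L=np.linalg.norm(e,axis=1); i=L.argmax(); print(cv2.contourArea(k),P.mean(0).round(4),L.round(4),"long axis yaw",np.degrees(np.arctan2(e[i,1],e[i,0])).round(1))
print("nests");rects(m,.012)
m=((hsv[:,:,1]>45)&(hsv[:,:,2]>90)).astype(np.uint8);m[:145]=0;m[203:]=0;m[:,:305]=0;m[:,412:]=0
print("tray");rects(m,.014,500)
m=((hsv[:,:,2]>120)).astype(np.uint8);m[:150]=0;m[180:]=0;m[:,:105]=0;m[:,150:]=0
print("carton");rects(m,.030)
m=((hsv[:,:,0]>15)&(hsv[:,:,0]<35)&(hsv[:,:,1]>110)&(hsv[:,:,2]>70)).astype(np.uint8);m[:185]=0;m[:,:105]=0;m[210:]=0;m[:,146:]=0
print("tape");rects(m,.055)
m=((hsv[:,:,0]<20)&(hsv[:,:,1]>60)&(hsv[:,:,2]>50)).astype(np.uint8);m[:145]=0;m[175:]=0;m[:,:160]=0;m[:,185:]=0
print("bun");rects(m,.025)
print("plate",onz(c,[(60+450/4-.4,130+118/4-.4)],.046))
E
```

```text
[116  11 159] [116  11 158] [120  11 156] [ 22  69 241]
nests
608.5 [ 0.5156 -0.4206  0.012 ] [0.0807 0.0785] long axis yaw -2.9
653.5 [ 0.5166 -0.3261  0.012 ] [0.062  0.1085] long axis yaw 177.3
1106.0 [ 0.5271 -0.2289  0.012 ] [0.0981 0.1472] long axis yaw -178.9
tray
3590.5 [ 0.517  -0.3288  0.014 ] [0.1588 0.3047] long axis yaw -90.9
carton
547.0 [0.5323 0.3763 0.03  ] [0.1004 0.0549] long axis yaw -90.0
tape
271.0 [0.4321 0.3614 0.055 ] [0.0371 0.0746] long axis yaw -103.6
bun
269.5 [0.5475 0.2349 0.025 ] [0.0543 0.0583] long axis yaw -178.1
plate [[0.54653765 0.23336868 0.046     ]]
```

>>> {"op": "play_rows", "data": {"steps": [[[0,0,0,0.112],[0,0,0,0.112],[0,0,0,0.112],[0,0,0,0.112],[0,0,0,0.112]]]}}

```text
time: 0.67
ee_pos: [0.2406, 0.4945, 0.2311]
tcp_rot: [-180.0, 0.0, 121.7]
wrist_force: [-0.6, 0.2, -0.1]
opening: 0.0853
grasp_force: 0.0
```

>>> {"op": "play_rows", "data": {"steps": [[[0,0,0,0.112],[0,0,0,0.112],[0,0,0,0.112],[0,0,0,0.112],[0,0,0,0.112]]]}}

```text
time: 1.08
ee_pos: [0.2406, 0.4945, 0.2312]
tcp_rot: [-180.0, 0.0, 89.6]
wrist_force: [0.3, 0.2, 0.9]
opening: 0.0856
grasp_force: 0.0
```

>>> {"op": "play_rows", "data": {"steps": [[[-0.012,0.029,0.004,0],[-0.012,0.029,0.004,0],[-0.012,0.029,0.004,0],[-0.012,0.029,0.004,0],[-0.012,0.029,0.004,0]]]}}

```text
time: 1.5
ee_pos: [0.3867, 0.4336, 0.211]
tcp_rot: [-180.0, -0.0, 89.9]
wrist_force: [-0.5, -0.1, 0.0]
opening: 0.0853
grasp_force: 0.0
```

>>> {"op": "play_rows", "data": {"steps": [[[-0.012,0.029,0.004,0],[-0.012,0.029,0.004,0],[-0.012,0.029,0.004,0],[-0.012,0.029,0.004,0],[-0.012,0.029,0.004,0]]]}}

```text
time: 1.92
ee_pos: [0.5317, 0.3731, 0.1909]
tcp_rot: [-180.0, 0.0, 89.9]
wrist_force: [-0.9, 0.4, 0.2]
opening: 0.0853
grasp_force: 0.0
```

>>> {"op": "play_rows", "data": {"steps": [[[0,0,0,0],[0,0,0,0],[0,0,0,0],[0,0,0,0],[0,0,0,0]]]}}

```text
time: 2.33
ee_pos: [0.5296, 0.3747, 0.1918]
tcp_rot: [180.0, -0.0, 90.0]
wrist_force: [-0.3, 0.7, -0.1]
opening: 0.0854
grasp_force: 0.0
```

```bash
python3 - <<'E'
from h import *
c=cam("wrist"); cv2.imwrite("pics/w1.png",c["img"]); o=bot.get_obs(); print(o["time"],o["q"],o["ee_pos"],o["tcp_rot"],c["xyz"],c["attitude"])
E
```

```text
2.3833 [3.52740889e+01 1.83331282e+01 2.12403874e+01 9.28696465e+01
 2.96391268e-03 1.25316095e+02] [0.52960733 0.37464149 0.1918442 ] [ 1.79971022e+02 -2.41619102e-02  8.99580005e+01] [0.53059296 0.456118   0.33443169] [ 1.61773779e+02 -7.01361694e-02 -3.81083778e-02]
```

View pics/w1.png

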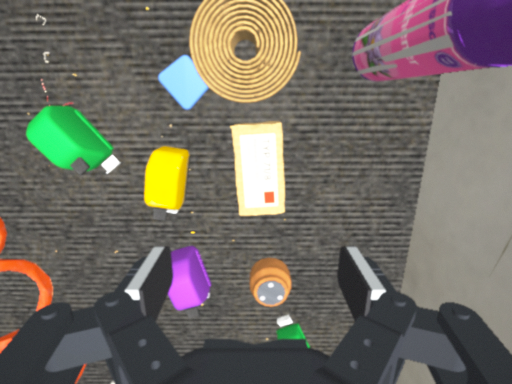

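```bash
cat >> h.py <<'E'
def rects(c,m,z,box,amin=200):
    M=np.zeros_like(m,np.uint8); x0,y0,x1,y1=box; M[y0:y1,x0:x1]=m[y0:y1,x0:x1]
    for k in cv2.findContours(M,0,1)[0]:
        if cv2.contourArea(k)>amin:
            b=cv2.boxPoints(cv2.minAreaRect(k)); P=onz(c,b,z); e=P[[1,2]]-P[[0,1]]
            L=np.linalg.norm(e,axis=1); i=L.argmax()
            print(cv2.contourArea(k),P.mean(0).round(4),L.round(4),"yaw",np.degrees(np.arctan2(e[i,1],e[i,0])).round(1),"px",b.round(0).tolist())
def hsv(c): return cv2.split(cv2.cvtColor(c["img"],cv2.COLOR_BGR2HSV))
E
python3 - <<'E'
from h import *
c=cam("wrist"); H,S,V=hsv(c)
rects(c,V>130,.030,(220,115,300,222))
m=(H>15)&(H<35)&(S>150)&(V>90); rects(c,m,.064,(135,138,200,214))
m=(H<18)&(S>90)&(V>60); rects(c,m,.023,(240,250,300,312))
p=((S<60)&(V>100)); p[:278]=0;p[306:]=0;p[:,:252]=0;p[:,290:]=0
P=np.argwhere(p)[:,::-1].mean(0); print(P,onz(c,[P],.046))
print("tape corners top",onz(c,[(152,147),(189,150),(185,208)],.064).round(4))
E
```

```text
4596.5 [0.5384 0.3798 0.03  ] [0.0581 0.1051] yaw -82.3 px [[229.0, 124.0], [285.0, 118.0], [294.0, 212.0], [238.0, 218.0]]
2307.0 [0.4439 0.3809 0.064 ] [0.0633 0.0387] yaw 77.8 px [[141.0, 206.0], [147.0, 144.0], [189.0, 148.0], [183.0, 210.0]]
1634.0 [0.5501 0.2321 0.023 ] [0.0515 0.0716] yaw -87.7 px [[249.0, 258.0], [291.0, 258.0], [291.0, 306.0], [249.0, 306.0]]
[270.55218216 292.71347249] [[0.54952187 0.23469322 0.046     ]]
tape corners top [[0.4346 0.4111 0.064 ]
 [0.4691 0.4083 0.064 ]
 [0.4609 0.3498 0.064 ]]
```

```bash
python3 - <<'E'
from h import *
c=cam("wrist"); H,S,V=hsv(c)
m=np.zeros_like(V); m[110:225,215:305]=((V>150)[110:225,215:305])*255
k=max(cv2.findContours(m,0,1)[0],key=cv2.contourArea); h=cv2.convexHull(k)
q=cv2.approxPolyDP(h,6,True).reshape(-1,2); print(q.tolist()); print(onz(c,q,.03).round(4))
# edges by row
rows=range(135,208,8); L=[(np.flatnonzero(m[r])[0],r) for r in rows]; Rr=[(np.flatnonzero(m[r])[-1],r) for r in rows]
for e in(L,Rr):
  P=onz(c,e,.03); print(np.polyfit(P[:,1],P[:,0],1),P[:,0].mean().round(4), P[:,1].mean())
im=cv2.resize(c["img"][100:320,130:310],None,fx=3,fy=3,interpolation=cv2.INTER_CUBIC)[:600]
cv2.imwrite("pics/w1c.png",im)
E
```

```text
[[279, 121], [284, 212], [239, 215], [229, 127]]
[[0.5559 0.432  0.03  ]
 [0.5641 0.3314 0.03  ]
 [0.513  0.3278 0.03  ]
 [0.5044 0.426  0.03  ]]
[-0.06359864  0.53318311] 0.5091 0.37862616632429963
[-0.06253622  0.58578502] 0.5621 0.37857088443243164
```

View pics/w1c.png

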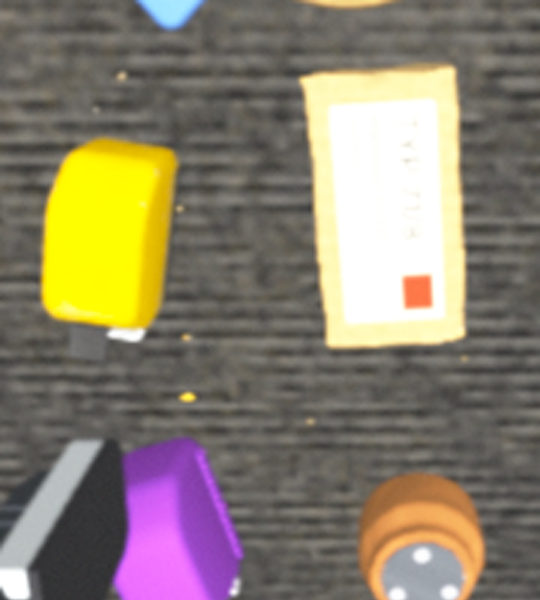

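>>> {"op": "play_rows", "data": {"steps": [[[0,0,0,-0.063],[0.004,0.0055,0.03,0],[0,0,0.03,0],[0,0,0.03,0],[0,0,0.03,0]]]}}

```text
time: 2.9
ee_pos: [0.5353, 0.3786, 0.0703]
tcp_rot: [180.0, -0.0, 93.5]
wrist_force: [0.5, -0.1, -0.9]
opening: 0.0852
grasp_force: 0.0
```

>>> {"op": "play_rows", "data": {"steps": [[[0,0,0.02,0],[0,0,0.02,0],[0,0,0,0],[0,0,0,0],[0,0,0,0]]]}}

```text
time: 3.32
ee_pos: [0.536, 0.3789, 0.033]
tcp_rot: [179.9, -0.1, 93.5]
wrist_force: [-0.7, -0.1, -0.1]
opening: 0.0853
grasp_force: 0.0
```

```bash
python3 - <<'E'
from h import *
c=cam("wrist"); cv2.imwrite("pics/w2.png",c["img"]); o=bot.get_obs(); print(o["ee_pos"],o["tcp_rot"],o["wrist_force"])
E
```

```text
[0.53630562 0.37898942 0.03336032] [ 1.79873430e+02 -7.85659129e-02  9.35071026e+01] [-0.79286564  0.4087721   0.22819548]
```

View pics/w2.png

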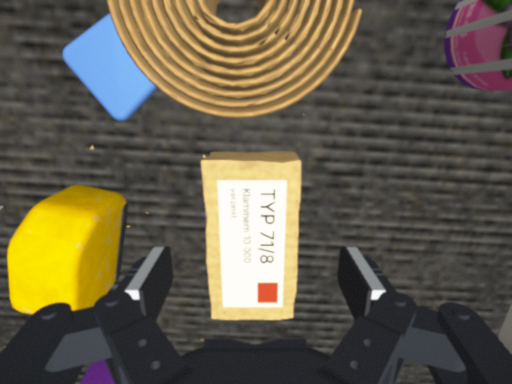

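```bash
python3 - <<'E'
from h import *
c=cam("wrist"); P=onz(c,[(204,163),(300,160),(294,320),(211,320)],.03); print(P.round(4),P.mean(0))
E
```

```text
[[0.5084 0.4262 0.03  ]
 [0.5576 0.4307 0.03  ]
 [0.565  0.3296 0.03  ]
 [0.5134 0.3266 0.03  ]] [0.53609804 0.37829279 0.03      ]
```

>>> {"op": "play_rows", "data": {"steps": [[[0,-0.001,0.007,0],[0,0,0.007,0],[0,0,0.007,0],[0,0,0.007,0],[0,0,0,0]]], "gripper": 0.07}}

```text
time: 3.83
ee_pos: [0.5337, 0.3776, 0.0009]
tcp_rot: [-179.9, 0.1, 93.5]
wrist_force: [-0.1, 0.5, -0.4]
opening: 0.07
grasp_force: 0.0
```

>>> {"op": "play_rows", "data": {"steps": [[[0,0,-0.003,0],[0,0,0,0],[0,0,0,0],[0,0,0,0],[0,0,0,0]]], "gripper": 0.04, "squeeze": 45}}

```text
time: 4.25
ee_pos: [0.5348, 0.3784, 0.0066]
tcp_rot: [180.0, -0.0, 93.5]
wrist_force: [0.8, -0.1, 0.8]
opening: 0.0531
grasp_force: 49.8
```

>>> {"op": "play_rows", "data": {"steps": [[[0,0,0,0],[0,0,0,0],[0,0,0,0],[0,0,0,0],[0,0,0,0]]]}}

```text
time: 4.67
ee_pos: [0.5348, 0.3784, 0.0066]
tcp_rot: [180.0, -0.0, 93.5]
wrist_force: [0.6, -0.8, 3.5]
opening: 0.0533
grasp_force: 50.2
```

>>> {"op": "play_rows", "data": {"steps": [[[0,0,-0.015,0],[0,0,-0.03,0],[0,0,-0.035,0],[0,0,-0.035,0],[0,0,-0.035,0]]]}}

```text
time: 5.08
ee_pos: [0.5341, 0.3779, 0.157]
tcp_rot: [-179.9, 0.1, 93.5]
wrist_force: [1.2, 0.1, -2.8]
opening: 0.053
grasp_force: 49.6
```

>>> {"op": "play_rows", "data": {"steps": [[[0,-0.024,0,0],[0,-0.024,0,0],[0,-0.024,0,0],[0,-0.024,0,0],[0,-0.024,0,0]]]}}

```text
time: 5.5
ee_pos: [0.4135, 0.3705, 0.1555]
tcp_rot: [-179.9, 0.0, 93.5]
wrist_force: [-0.6, 0.6, -1.9]
opening: 0.0535
grasp_force: 49.6
```

>>> {"op": "play_rows", "data": {"steps": [[[0,0,0,0.109],[0,0,0,0.109],[0,0,0,0.109],[0,0,0,0.109],[0,0,0,0.109]]]}}

```text
time: 5.92
ee_pos: [0.4145, 0.3707, 0.1557]
tcp_rot: [-180.0, 0.1, 62.0]
wrist_force: [0.4, -1.3, -2.2]
opening: 0.0532
grasp_force: 49.7
```

>>> {"op": "play_rows", "data": {"steps": [[[0,0,0,0.109],[0,0,0,0.109],[0,0,0,0.109],[0,0,0,0.109],[0,0,0,0.109]]]}}

```text
time: 6.33
ee_pos: [0.4442, 0.3317, 0.1556]
tcp_rot: [-177.8, 0.2, 35.7]
wrist_force: [1.1, 0.1, -2.3]
opening: 0.0529
grasp_force: 49.7
```

>>> {"op": "play_rows", "data": {"steps": [[[0,0,0,0.109],[0,0,0,0.109],[0,0,0,0.109],[0,0,0,0.109],[0,0,0,0.109]]]}}

```text
time: 6.75
ee_pos: [0.5051, 0.1981, 0.1559]
tcp_rot: [-171.9, 2.8, 17.2]
wrist_force: [1.2, -0.4, -3.4]
opening: 0.0528
grasp_force: 49.7
```

>>> {"op": "play_rows", "data": {"steps": [[[0,0,0,0],[0,0,0,0],[0,0,0,0],[0,0,0,0],[0,0,0,0]]]}}

```text
time: 7.17
ee_pos: [0.5044, 0.2004, 0.1564]
tcp_rot: [-172.0, 2.7, 17.5]
wrist_force: [-0.1, -0.3, -2.1]
opening: 0.0533
grasp_force: 49.7
```

>>> {"op": "play_rows", "data": {"steps": [[[-0.009,0.03,0,0],[-0.009,0.03,0,0],[-0.009,0.03,0,0],[-0.009,0.03,0,0],[-0.009,0.03,0,0]]]}}

```text
time: 7.58
ee_pos: [0.5051, 0.0437, 0.1376]
tcp_rot: [-172.0, 2.7, 17.5]
wrist_force: [0.9, 0.7, -2.3]
opening: 0.0531
grasp_force: 49.7
```

```bash
python3 - <<'E'
from h import *
o=bot.get_obs(); print(o["q"],o["ee_pos"],o["tcp_rot"])
E
```

```text
[  1.05166502   3.07120104  -2.69354371  89.12953962   6.93300177
 163.40476179] [0.50514432 0.04368073 0.13764529] [-171.96467999    2.71764131   17.54116174]
```

>>> {"op": "play_rows", "data": {"steps": [[[0,0,0,-0.124],[0,0,0,-0.124],[0,0,0,-0.124],[0,0,0,-0.124],[0,0,0,-0.124]]]}}

```text
time: 8.0
ee_pos: [0.5054, 0.0448, 0.1378]
tcp_rot: [-171.9, -2.5, 53.0]
wrist_force: [-0.7, 0.7, -2.9]
opening: 0.0529
grasp_force: 49.7
```

>>> {"op": "play_rows", "data": {"steps": [[[0,0,0,-0.124],[0,0,0,-0.124],[0,0,0,-0.124],[0,0,0,-0.124],[0,0,0,-0.124]]]}}

```text
time: 8.42
ee_pos: [0.5054, 0.045, 0.1378]
tcp_rot: [-174.8, -6.7, 88.4]
wrist_force: [0.0, -0.5, -2.6]
opening: 0.0531
grasp_force: 49.7
```

```bash
cat >> h.py <<'E'
def st():
    o=bot.get_obs(); M=R.from_euler("xyz",o["tcp_rot"],degrees=True).as_matrix()
    print(round(o["time"],2),"q",o["q"].round(1),"p",o["ee_pos"].round(4),"rot",o["tcp_rot"].round(2),"zt",M[:2,2].round(4)); return o,M
def go(p):
    o,M=st(); d=M.T@(np.array(p)-o["ee_pos"]); print("tool shift",d.round(4))
E
python3 -c "
from h import *
st()"
```

```text
8.42 q [ 1.2  3.1 -2.6 89.1  6.9 92.2] p [0.5054 0.045  0.1378] rot [-174.82   -6.73   88.42] zt [-0.0871  0.1192]
```

As predicted, turning preserves the tilt; I'll continue to the opposite q6 limit.

>>> {"op": "play_rows", "data": {"steps": [[[0,0,0,-0.124],[0,0,0,-0.124],[0,0,0,-0.124],[0,0,0,-0.124],[0,0,0,-0.124]]]}}

```text
time: 8.83
ee_pos: [0.5054, 0.045, 0.1377]
tcp_rot: [-179.7, -8.5, 124.2]
wrist_force: [0.1, 0.0, -1.6]
opening: 0.0531
grasp_force: 49.7
```

>>> {"op": "play_rows", "data": {"steps": [[[0,0,0,-0.124],[0,0,0,-0.124],[0,0,0,-0.124],[0,0,0,-0.124],[0,0,0,-0.124]]]}}

```text
time: 9.25
ee_pos: [0.5054, 0.045, 0.1378]
tcp_rot: [175.3, -7.1, 160.1]
wrist_force: [0.6, -0.0, -2.6]
opening: 0.0533
grasp_force: 49.7
```

>>> {"op": "play_rows", "data": {"steps": [[[0,0,0,-0.124],[0,0,0,-0.124],[0,0,0,-0.124],[0,0,0,-0.124],[0,0,0,-0.124]]]}}

```text
time: 9.67
ee_pos: [0.5054, 0.045, 0.1377]
tcp_rot: [172.1, -3.0, -164.5]
wrist_force: [-1.0, -0.1, -3.2]
opening: 0.053
grasp_force: 49.7
```

>>> {"op": "play_rows", "data": {"steps": [[[0,0,0,-0.124],[0,0,0,-0.124],[0,0,0,-0.124],[0,0,0,-0.124],[0,0,0,-0.124]]]}}

```text
time: 10.08
ee_pos: [0.5054, 0.045, 0.1378]
tcp_rot: [171.8, 2.1, -129.3]
wrist_force: [0.1, -0.1, -2.0]
opening: 0.0532
grasp_force: 49.7
```

>>> {"op": "play_rows", "data": {"steps": [[[0,0,0,-0.124],[0,0,0,-0.124],[0,0,0,-0.124],[0,0,0,-0.124],[0,0,0,-0.124]]]}}

```text
time: 10.5
ee_pos: [0.5054, 0.045, 0.1378]
tcp_rot: [174.5, 6.5, -94.0]
wrist_force: [-0.2, -0.0, -1.9]
opening: 0.0529
grasp_force: 49.7
```

>>> {"op": "play_rows", "data": {"steps": [[[0,0,0,-0.124],[0,0,0,-0.124],[0,0,0,-0.124],[0,0,0,-0.124],[0,0,0,-0.124]]]}}

```text
time: 10.92
ee_pos: [0.5054, 0.045, 0.1377]
tcp_rot: [179.4, 8.5, -58.2]
wrist_force: [0.5, 0.2, -1.4]
opening: 0.0533
grasp_force: 49.7
```

```bash
python3 -c "
from h import *
go([.49,.23,.17])"
```

```text
10.92 q [   1.2    3.1   -2.6   89.1    6.9 -121. ] p [0.5054 0.045  0.1377] rot [179.36   8.46 -58.18] zt [-0.0871  0.1191]
tool shift [-0.1682 -0.0844 -0.0085]
```

>>> {"op": "play_rows", "data": {"steps": [[[-0.0337,-0.0169,-0.002,0],[-0.0337,-0.0169,-0.002,0],[-0.0337,-0.0169,-0.002,0],[-0.0337,-0.0169,-0.002,0],[-0.0337,-0.0169,-0.002,0]]]}}

```text
time: 11.33
ee_pos: [0.4908, 0.2318, 0.1719]
tcp_rot: [179.3, 8.5, -58.6]
wrist_force: [0.5, -0.8, -2.1]
opening: 0.0531
grasp_force: 49.7
```

>>> {"op": "play_rows", "data": {"steps": [[[0,0,0,-0.124],[0,0,0,-0.124],[0,0,0,-0.124],[0,0,0,-0.124],[0,0,0,-0.124]]]}}

```text
time: 11.75
ee_pos: [0.4911, 0.2304, 0.1713]
tcp_rot: [-175.6, 7.3, -22.3]
wrist_force: [-0.1, 0.0, -1.7]
opening: 0.0532
grasp_force: 49.7
```

>>> {"op": "play_rows", "data": {"steps": [[[0,0,0,-0.124],[0,0,0,-0.124],[0,0,0,-0.124],[0,0,0,-0.124],[0,0,0,-0.124]]]}}

```text
time: 12.17
ee_pos: [0.4912, 0.2302, 0.1714]
tcp_rot: [-172.2, 3.3, 13.1]
wrist_force: [-0.2, 0.2, -3.2]
opening: 0.0526
grasp_force: 49.7
```

```bash
python3 -c "
from h import *
st()"
```

```text
12.17 q [  20.8    5.2    3.3   90.4    8.2 -172.3] p [0.4912 0.2302 0.1714] rot [-172.19    3.35   13.14] zt [-0.0872  0.1191]
```

Now push past the limit, cautiously, 5 rows at a time.

>>> {"op": "play_rows", "data": {"steps": [[[0,0,0,-0.124],[0,0,0,-0.124],[0,0,0,-0.124],[0,0,0,-0.124],[0,0,0,-0.124]]]}}

```text
time: 12.58
ee_pos: [0.426, 0.3402, 0.1712]
tcp_rot: [-177.1, -0.7, 37.0]
wrist_force: [1.2, -0.1, -1.8]
opening: 0.053
grasp_force: 49.7
```

```bash
python3 -c "
from h import *
st()"
```

```text
12.58 q [  37.1    2.8    1.    87.6    2.9 -179.9] p [0.426  0.3402 0.1712] rot [-177.08   -0.69   37.03] zt [-0.0211  0.0479]
```

```bash
python3 -c "
from h import *
go([.51,.175,.175])"
```

```text
12.58 q [  37.1    2.8    1.    87.6    2.9 -179.9] p [0.426  0.3402 0.1712] rot [-177.08   -0.69   37.03] zt [-0.0211  0.0479]
tool shift [-0.0324  0.182  -0.0135]
```

>>> {"op": "play_rows", "data": {"steps": [[[-0.0065,0.0365,-0.0027,0],[-0.0065,0.0365,-0.0027,0],[-0.0065,0.0365,-0.0027,0],[-0.0065,0.0365,-0.0027,0],[-0.0065,0.0365,-0.0027,0]]]}}

```text
time: 13.0
ee_pos: [0.4518, 0.2464, 0.1797]
tcp_rot: [179.1, -0.6, 29.1]
wrist_force: [0.5, -0.2, -2.7]
opening: 0.0528
grasp_force: 49.7
```

>>> {"op": "play_rows", "data": {"steps": [[[0,0,0,-0.124],[0,0,0,-0.124],[0,0,0,-0.124],[0,0,0,-0.06],[0,0,0,0]]]}}

```text
time: 13.42
ee_pos: [0.3788, 0.3369, 0.1797]
tcp_rot: [174.2, 0.7, 44.8]
wrist_force: [-0.1, 0.6, -2.5]
opening: 0.0532
grasp_force: 49.8
```

```bash
python3 -c "
from h import *
st()"
```

```text
13.42 q [  44.9   -1.1   -2.    89.8   -5.8 -179.9] p [0.3788 0.3369 0.1797] rot [174.22   0.72  44.84] zt [ 0.0621 -0.0801]
```

>>> {"op": "play_rows", "data": {"steps": [[[0,0,0,0.124],[0,0,0,0.124],[0,0,0,0.124],[0,0,0,0.124],[0,0,0,0.124]]]}}

```text
time: 13.83
ee_pos: [0.3812, 0.3344, 0.1798]
tcp_rot: [174.9, -2.8, 8.7]
wrist_force: [-0.3, 0.1, -2.4]
opening: 0.0533
grasp_force: 49.8
```

>>> {"op": "play_rows", "data": {"steps": [[[0,0,0,0.124],[0,0,0,0.124],[0,0,0,0.124],[0,0,0,0.124],[0,0,0,0.124]]]}}

```text
time: 14.25
ee_pos: [0.3812, 0.3344, 0.1799]
tcp_rot: [177.5, -5.3, -26.8]
wrist_force: [0.9, -0.5, -2.3]
opening: 0.053
grasp_force: 49.8
```

>>> {"op": "play_rows", "data": {"steps": [[[0,0,0,0.124],[0,0,0,0.124],[0,0,0,0.124],[0,0,0,0.124],[0,0,0,0.124]]]}}

```text
time: 14.67
ee_pos: [0.3812, 0.3343, 0.1798]
tcp_rot: [-179.0, -5.7, -62.5]
wrist_force: [0.2, 0.5, -2.9]
opening: 0.0529
grasp_force: 49.8
```

>>> {"op": "play_rows", "data": {"steps": [[[0,0,0,0.124],[0,0,0,0.124],[0,0,0,0.124],[0,0,0,0.124],[0,0,0,0.124]]]}}

```text
time: 15.08
ee_pos: [0.3812, 0.3344, 0.1798]
tcp_rot: [-175.8, -4.1, -98.1]
wrist_force: [0.2, -1.0, -3.3]
opening: 0.0528
grasp_force: 49.8
```

>>> {"op": "play_rows", "data": {"steps": [[[0,0,0,0.124],[0,0,0,0.124],[0,0,0,0.124],[0,0,0,0.124],[0,0,0,0.124]]]}}

```text
time: 15.5
ee_pos: [0.3812, 0.3343, 0.1798]
tcp_rot: [-174.2, -0.9, -133.5]
wrist_force: [-1.0, -0.2, -2.3]
opening: 0.0533
grasp_force: 49.8
```

>>> {"op": "play_rows", "data": {"steps": [[[0,0,0,0.124],[0,0,0,0.124],[0,0,0,0.124],[0,0,0,0.124],[0,0,0,0.124]]]}}

```text
time: 15.92
ee_pos: [0.3812, 0.3343, 0.1798]
tcp_rot: [-174.8, 2.6, -168.9]
wrist_force: [0.8, -0.8, -2.3]
opening: 0.0529
grasp_force: 49.8
```

>>> {"op": "play_rows", "data": {"steps": [[[0,0,0,0.124],[0,0,0,0.124],[0,0,0,0.124],[0,0,0,0.124],[0,0,0,0.124]]]}}

```text
time: 16.33
ee_pos: [0.3812, 0.3344, 0.1798]
tcp_rot: [-177.3, 5.2, 155.6]
wrist_force: [0.8, -0.7, -2.5]
opening: 0.0529
grasp_force: 49.8
```

>>> {"op": "play_rows", "data": {"steps": [[[0,0,0,0.124],[0,0,0,0.124],[0,0,0,0.124],[0,0,0,0.124],[0,0,0,0.124]]]}}

```text
time: 16.75
ee_pos: [0.3812, 0.3344, 0.1799]
tcp_rot: [179.2, 5.8, 119.9]
wrist_force: [0.6, -0.0, -2.4]
opening: 0.0529
grasp_force: 49.8
```

>>> {"op": "play_rows", "data": {"steps": [[[0,0,0,0.124],[0,0,0,0.124],[0,0,0,0.124],[0,0,0,0.124],[0,0,0,0.124]]]}}

```text
time: 17.17
ee_pos: [0.3812, 0.3344, 0.1798]
tcp_rot: [176.0, 4.2, 84.3]
wrist_force: [-0.1, 0.4, -3.4]
opening: 0.0531
grasp_force: 49.8
```

>>> {"op": "play_rows", "data": {"steps": [[[0,0,0,0.124],[0,0,0,0.124],[0,0,0,0.124],[0,0,0,0.124],[0,0,0,0.124]]]}}

```text
time: 17.58
ee_pos: [0.3812, 0.3344, 0.1798]
tcp_rot: [174.3, 1.1, 48.8]
wrist_force: [0.2, 0.3, -3.6]
opening: 0.0529
grasp_force: 49.8
```

>>> {"op": "play_rows", "data": {"steps": [[[0,0,0,0.124],[0,0,0,0.124],[0,0,0,0.124],[0,0,0,0],[0,0,0,0]]]}}

```text
time: 18.0
ee_pos: [0.4283, 0.2726, 0.1799]
tcp_rot: [177.5, -0.7, 34.0]
wrist_force: [-0.3, -0.3, -3.4]
opening: 0.0529
grasp_force: 49.8
```

```bash
python3 -c "
from h import *
st()"
```

```text
18.0 q [ 33.9  -2.3  -3.   88.6  -2.5 179.9] p [0.4283 0.2726 0.1799] rot [177.45  -0.65  33.96] zt [ 0.0343 -0.0306]
```

>>> {"op": "play_rows", "data": {"steps": [[[0,0,0,-0.12],[0,0,0,-0.12],[0,0,0,-0.12],[0,0,0,0],[0,0,0,0]]]}}

```text
time: 18.42
ee_pos: [0.4271, 0.2745, 0.1797]
tcp_rot: [177.4, 0.3, 54.6]
wrist_force: [0.4, -0.0, -1.6]
opening: 0.0535
grasp_force: 49.8
```

```bash
python3 -c "
from h import *
go([.312,.40,.18])"
```

```text
18.42 q [ 34.2  -2.2  -3.   88.6  -2.6 159.5] p [0.4271 0.2745 0.1797] rot [177.39   0.31  54.61] zt [ 0.034  -0.0307]
tool shift [ 0.0357 -0.1663 -0.0081]
```

>>> {"op": "play_rows", "data": {"steps": [[[0.0071,-0.033,-0.001,0],[0.0071,-0.033,-0.001,0],[0.0071,-0.033,-0.001,0],[0.0071,-0.033,-0.001,0],[0.0071,-0.033,-0.001,0]]]}}

```text
time: 18.83
ee_pos: [0.3117, 0.3993, 0.1771]
tcp_rot: [177.4, 0.3, 54.5]
wrist_force: [0.6, 0.5, -2.9]
opening: 0.0534
grasp_force: 49.8
```

>>> {"op": "play_rows", "data": {"steps": [[[0,0,0,0.1],[0,0,0,0.1],[0,0,0,0],[0,0,0,0],[0,0,0,0]]]}}

```text
time: 19.25
ee_pos: [0.3475, 0.3678, 0.177]
tcp_rot: [179.3, -0.1, 47.0]
wrist_force: [0.1, -0.1, -2.7]
opening: 0.0528
grasp_force: 49.8
```

```bash
python3 -c "
from h import *
st()"
```

```text
19.25 q [ 47.   -1.9  -3.   88.8  -0.7 180. ] p [0.3475 0.3678 0.177 ] rot [ 1.7934e+02 -9.0000e-02  4.6990e+01] zt [ 0.0095 -0.0066]
```

>>> {"op": "play_rows", "data": {"steps": [[[0,0,0,0.055],[0,0,0,0],[0,0,0,0],[0,0,0,0],[0,0,0,0]]]}}

```text
time: 19.67
ee_pos: [0.3576, 0.3578, 0.177]
tcp_rot: [180.0, -0.1, 45.0]
wrist_force: [0.1, -0.3, -2.1]
opening: 0.053
grasp_force: 49.8
```

```bash
python3 -c "
from h import *
st()"
```

```text
19.67 q [ 45.   -2.   -3.   88.8  -0.  180. ] p [0.3576 0.3578 0.177 ] rot [ 1.7996e+02 -1.2000e-01  4.5040e+01] zt [0.002  0.0011]
```

>>> {"op": "play_rows", "data": {"steps": [[[-0.025,0.0307,0,0],[-0.025,0.0307,0,0],[-0.025,0.0307,0,0],[-0.025,0.0307,0,0],[-0.025,0.0307,0,0]]]}}

```text
time: 20.08
ee_pos: [0.3778, 0.1594, 0.1769]
tcp_rot: [179.9, -0.2, 45.0]
wrist_force: [1.7, -0.2, -3.4]
opening: 0.0531
grasp_force: 49.8
```

>>> {"op": "play_rows", "data": {"steps": [[[-0.025,0.0307,0,0],[-0.025,0.0307,0,0],[-0.025,0.0307,0,0],[-0.025,0.0307,0,0],[-0.025,0.0307,0,0]]]}}

```text
time: 20.5
ee_pos: [0.3983, -0.0379, 0.177]
tcp_rot: [179.9, -0.2, 44.9]
wrist_force: [2.1, 0.0, -1.2]
opening: 0.0533
grasp_force: 49.8
```

>>> {"op": "play_rows", "data": {"steps": [[[-0.025,0.0307,0,0],[-0.025,0.0307,0,0],[-0.025,0.0307,0,0],[-0.025,0.0307,0,0],[-0.025,0.0307,0,0]]]}}

```text
time: 20.92
ee_pos: [0.4187, -0.2351, 0.1766]
tcp_rot: [179.9, -0.1, 44.9]
wrist_force: [2.0, 1.1, -1.4]
opening: 0.0529
grasp_force: 49.8
```

>>> {"op": "play_rows", "data": {"steps": [[[0,0,0,0.114],[0,0,0,0.114],[0,0,0,0.114],[0,0,0,0.114],[0,0,0,0.114]]]}}

```text
time: 21.33
ee_pos: [0.4189, -0.2331, 0.1764]
tcp_rot: [-180.0, -0.1, 11.9]
wrist_force: [-0.2, -0.5, -2.0]
opening: 0.0528
grasp_force: 49.9
```

>>> {"op": "play_rows", "data": {"steps": [[[0,0,0,0.114],[0,0,0,0.114],[0,0,0,0],[0,0,0,0],[0,0,0,0]]]}}

```text
time: 21.75
ee_pos: [0.4189, -0.2331, 0.1764]
tcp_rot: [-179.9, -0.1, -0.5]
wrist_force: [-0.3, 0.3, -3.1]
opening: 0.0526
grasp_force: 49.9
```

```bash
python3 - <<'E'
from h import *
st(); c=cam("wrist"); cv2.imwrite("pics/w3.png",c["img"])
E
```

```text
21.75 q [-2.920e+01 -5.500e+00 -6.500e+00  8.900e+01  1.000e-01  1.513e+02] p [ 0.4189 -0.2331  0.1764] rot [-1.7994e+02 -1.2000e-01 -5.0000e-01] zt [0.002  0.0011]
```

View pics/w3.png

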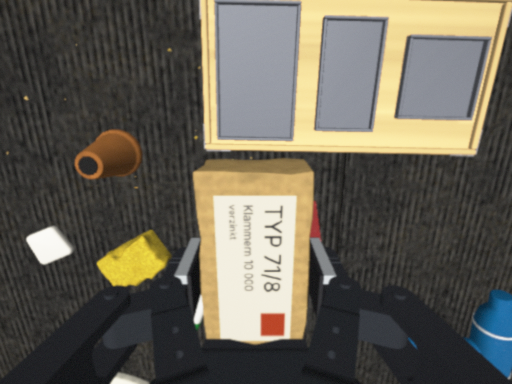

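```bash
python3 - <<'E'
from h import *
c=cam("wrist"); H,S,V=hsv(c)
print(H[70,260],S[70,260],V[70,260],S[146,300],V[146,300])
m=((S<60)&(V>50)).astype(np.uint8)
for z in(.016,.009):
  for b in((205,0,309,148),(310,8,390,140),(390,28,492,126)): rects(c,m,z,b,2000)
w=((S>60)&(V>120)).astype(np.uint8)
k=max(cv2.findContours(w[:158],0,1)[0],key=cv2.contourArea)
low=onz(c,[(206,151),(475,155)],.014); d=low[1]-low[0]; print("tray front edge",low.round(4),np.degrees(np.arctan2(d[1],d[0])))
E
```

```text
113 18 167 94 243
11219.0 [ 0.5209 -0.2349  0.016 ] [0.0783 0.127 ] yaw -177.8 px [[214.0, 0.0], [300.0, 0.0], [300.0, 140.0], [214.0, 140.0]]
6948.5 [ 0.5184 -0.3263  0.016 ] [0.1074 0.0597] yaw -1.9 px [[314.0, 130.0], [324.0, 11.0], [388.0, 17.0], [378.0, 135.0]]
6635.5 [ 0.5157 -0.4176  0.016 ] [0.0845 0.0808] yaw -1.2 px [[394.0, 117.0], [409.0, 24.0], [491.0, 37.0], [477.0, 130.0]]
11219.0 [ 0.5214 -0.2349  0.009 ] [0.0801 0.13  ] yaw -177.8 px [[214.0, 0.0], [300.0, 0.0], [300.0, 140.0], [214.0, 140.0]]
6948.5 [ 0.5189 -0.3285  0.009 ] [0.1099 0.0611] yaw -1.9 px [[314.0, 130.0], [324.0, 11.0], [388.0, 17.0], [378.0, 135.0]]
6635.5 [ 0.5161 -0.4219  0.009 ] [0.0865 0.0827] yaw -1.2 px [[394.0, 117.0], [409.0, 24.0], [491.0, 37.0], [477.0, 130.0]]
tray front edge [[ 0.4461 -0.1803  0.014 ]
 [ 0.4395 -0.468   0.014 ]] -91.30246712372735
```

>>> {"op": "play_rows", "data": {"steps": [[[0,0,0,0.017],[0.0255,-0.0003,0.01,0],[0.0255,-0.0003,0.01,0],[0.0255,-0.0003,0.02,0],[0.0255,-0.0003,0.03,0]]]}}

```text
time: 22.27
ee_pos: [0.5233, -0.2355, 0.1084]
tcp_rot: [180.0, -0.4, -1.7]
wrist_force: [0.8, -0.8, -2.3]
opening: 0.0533
grasp_force: 49.9
```

>>> {"op": "play_rows", "data": {"steps": [[[0,0,0.03,0],[0,0,0.026,0],[0,0,0,0],[0,0,0,0],[0,0,0,0]]]}}

```text
time: 22.68
ee_pos: [0.5216, -0.2353, 0.0525]
tcp_rot: [-180.0, -0.2, -1.7]
wrist_force: [-1.3, 0.1, -2.8]
opening: 0.0531
grasp_force: 49.8
```

```bash
python3 - <<'E'
from h import *
go([.521,-.2345,.0175]); c=cam("wrist"); cv2.imwrite("pics/w4.png",c["img"])
E
```

```text
22.68 q [-2.430e+01  8.100e+00 -6.300e+00  7.540e+01  1.000e-01  1.573e+02] p [ 0.5216 -0.2353  0.0525] rot [-179.98   -0.21   -1.67] zt [0.0037 0.0003]
tool shift [-0.0008 -0.0008  0.035 ]
```

View pics/w4.png

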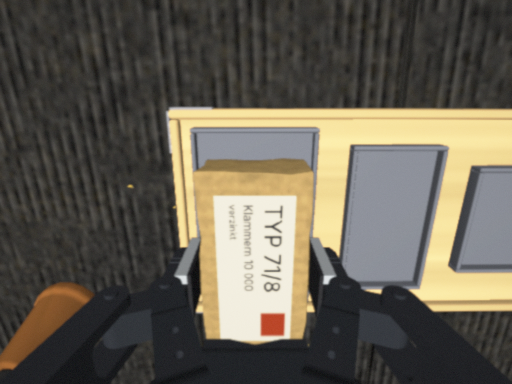

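>>> {"op": "play_rows", "data": {"steps": [[[0,-0.0008,0.01,0],[0,0,0.01,0],[0,0,0.008,0],[0,0,0.004,0],[0,0,0,0]]]}}

```text
time: 23.15
ee_pos: [0.5203, -0.2337, 0.0171]
tcp_rot: [-179.9, 0.0, -1.7]
wrist_force: [0.3, -0.2, -2.6]
opening: 0.053
grasp_force: 49.9
```

>>> {"op": "play_rows", "data": {"steps": [[[0,0,0,0],[0,0,0,0],[0,0,0,0],[0,0,0,0],[0,0,0,0]]]}}

```text
time: 23.57
ee_pos: [0.5213, -0.2342, 0.019]
tcp_rot: [-179.9, -0.1, -1.7]
wrist_force: [-0.3, -0.1, -2.4]
opening: 0.053
grasp_force: 49.9
```

>>> {"op": "play_rows", "data": {"steps": [[[0,0,0.002,0],[0,0,0,0],[0,0,0,0],[0,0,0,0],[0,0,0,0]]]}}

```text
time: 23.98
ee_pos: [0.5211, -0.2341, 0.0166]
tcp_rot: [-179.9, -0.1, -1.7]
wrist_force: [-0.0, 0.7, -2.8]
opening: 0.0529
grasp_force: 49.9
```

>>> {"op": "play_rows", "data": {"steps": [[[0,0,0,0],[0,0,0,0],[0,0,0,0],[0,0,0,0],[0,0,0,0]]], "gripper": 0.07}}

```text
time: 24.4
ee_pos: [0.5212, -0.2341, 0.0168]
tcp_rot: [-179.9, -0.1, -1.7]
wrist_force: [-0.5, -0.8, -0.6]
opening: 0.07
grasp_force: 0.0
```

>>> {"op": "play_rows", "data": {"steps": [[[0,0,-0.02,0],[0,0,-0.03,0],[0,0,-0.035,0],[0,0,-0.035,0],[0,0,-0.035,0]]]}}

```text
time: 24.82
ee_pos: [0.5205, -0.2341, 0.1733]
tcp_rot: [-179.9, -0.1, -1.7]
wrist_force: [0.6, -0.3, 1.2]
opening: 0.0703
grasp_force: 0.0
```

>>> {"op": "play_rows", "data": {"steps": [[[-0.026,0,0,0],[-0.026,0,0,0],[-0.026,0,0,0],[-0.026,0,0,0],[0,0,0,0]]], "gripper": 0.085}}

```text
time: 25.23
ee_pos: [0.4137, -0.231, 0.1722]
tcp_rot: [-180.0, -0.1, -1.7]
wrist_force: [-1.1, 0.6, -0.0]
opening: 0.0851
grasp_force: 0.0
```

```bash
python3 - <<'E'
from h import *
go([.443,.374,.2]); c=cam("wrist"); cv2.imwrite("pics/w5.png",c["img"])
E
```

```text
25.23 q [-2.920e+01 -6.300e+00 -7.600e+00  8.860e+01  1.000e-01  1.525e+02] p [ 0.4137 -0.231   0.1722] rot [-1.7995e+02 -9.0000e-02 -1.7200e+00] zt [0.0016 0.0008]
tool shift [ 0.0112 -0.6056 -0.0273]
```

View pics/w5.png

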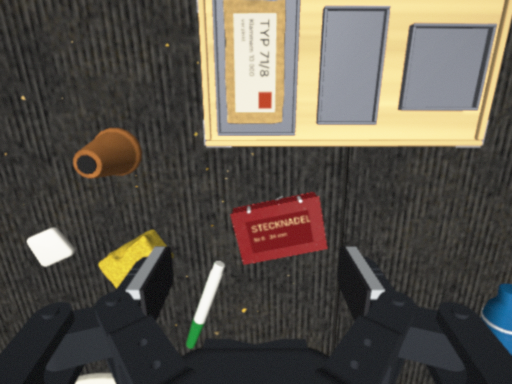

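>>> {"op": "play_rows", "data": {"steps": [[[0,0,0,-0.1145],[0,0,0,-0.1145],[0,0,0,-0.1145],[0,0,0,-0.1145],[0,0,0,-0.1145]]]}}

```text
time: 25.7
ee_pos: [0.4176, -0.2313, 0.1714]
tcp_rot: [180.0, -0.1, 31.5]
wrist_force: [0.2, 0.0, -0.1]
opening: 0.0851
grasp_force: 0.0
```

>>> {"op": "play_rows", "data": {"steps": [[[0,0,0,-0.1145],[0,0,0,-0.1145],[0,0,0,-0.1145],[0,0,0,-0.1145],[0,0,0,-0.1145]]]}}

```text
time: 26.12
ee_pos: [0.4176, -0.2313, 0.1714]
tcp_rot: [179.9, -0.1, 64.3]
wrist_force: [0.1, -0.1, 1.0]
opening: 0.085
grasp_force: 0.0
```

>>> {"op": "play_rows", "data": {"steps": [[[0,0,0,-0.1145],[0,0,0,-0.1145],[0.0388,-0.0072,0,0],[0.0388,-0.0072,0,0],[0.0388,-0.0072,0,0]]]}}

```text
time: 26.53
ee_pos: [0.4223, -0.112, 0.1714]
tcp_rot: [179.9, -0.1, 77.0]
wrist_force: [0.8, 0.9, -0.7]
opening: 0.0851
grasp_force: 0.0
```

>>> {"op": "play_rows", "data": {"steps": [[[0.0388,-0.0072,0,0],[0.0388,-0.0072,0,0],[0.0388,-0.0072,0,0],[0.0388,-0.0072,0,0],[0.0388,-0.0072,0,0]]]}}

```text
time: 26.95
ee_pos: [0.4304, 0.0865, 0.172]
tcp_rot: [179.9, -0.1, 77.1]
wrist_force: [0.6, -0.2, -0.4]
opening: 0.085
grasp_force: 0.0
```

>>> {"op": "play_rows", "data": {"steps": [[[0.0388,-0.0072,0,0],[0.0388,-0.0072,0,0],[0.0388,-0.0072,0,0],[0.0388,-0.0072,0,0],[0.0388,-0.0072,0,0]]]}}

```text
time: 27.37
ee_pos: [0.4385, 0.2841, 0.172]
tcp_rot: [179.9, -0.1, 77.1]
wrist_force: [0.8, 0.2, 0.1]
opening: 0.0849
grasp_force: 0.0
```

>>> {"op": "play_rows", "data": {"steps": [[[0.0388,-0.0072,0,0],[0.02,-0.0035,0,0],[0,0,0,0],[0,0,0,0],[0,0,0,0]]]}}

```text
time: 27.78
ee_pos: [0.4413, 0.3409, 0.1718]
tcp_rot: [179.9, -0.1, 77.1]
wrist_force: [-0.3, -0.2, 0.5]
opening: 0.0852
grasp_force: 0.0
```

```bash
python3 - <<'E'
from h import *
st(); c=cam("wrist"); cv2.imwrite("pics/w6.png",c["img"]); print(c["xyz"],c["attitude"])
E
```

```text
27.78 q [ 37.7   5.1   3.6  88.4  -0.  140.6] p [0.4413 0.3409 0.1718] rot [ 1.7992e+02 -5.0000e-02  7.7080e+01] zt [0.0016 0.0006]
[0.46010999 0.42028129 0.31448887] [ 1.61812706e+02 -1.20752124e-01 -1.29137356e+01]
```

View pics/w6.png

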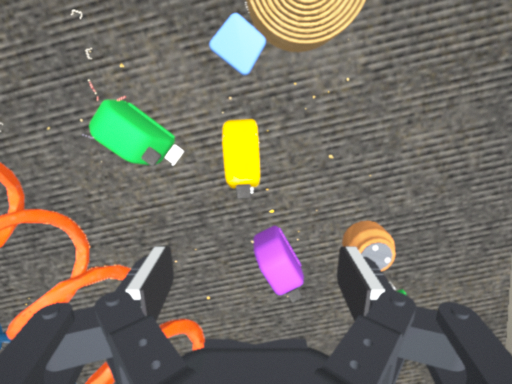

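```bash
python3 - <<'E'
from h import *
c=cam("wrist"); H,S,V=hsv(c)
m=((H>15)&(H<35)&(S>130)&(V>90)).astype(np.uint8); rects(c,m,.064,(210,110,275,205))
rows=range(132,182,5); M=m[:, :]
L=[];Rr=[]
for r in rows:
    f=np.flatnonzero(M[r,210:275])+210; L.append((f[0],r));Rr.append((f[-1]+1,r))
for e,z in((L,.06),(Rr,.06)):
    P=onz(c,e,z); k=np.polyfit(P[:,1],P[:,0],1); print("yaw",90-np.degrees(np.arctan(k[0])),P.mean(0).round(4))
print(onz(c,[(241,120),(241,188)],.06).round(4))
im=cv2.resize(c["img"][105:215,195:295],None,fx=5,fy=5,interpolation=cv2.INTER_CUBIC); cv2.imwrite("pics/w6c.png",im)
E
```

```text
2298.5 [0.4379 0.3761 0.064 ] [0.0318 0.0601] yaw -99.5 px [[220.0, 120.0], [257.0, 117.0], [261.0, 186.0], [223.0, 188.0]]
yaw 79.26423352228827 [0.4221 0.3782 0.06  ]
yaw 80.11001456618881 [0.4537 0.3709 0.06  ]
[[0.445  0.4038 0.06  ]
 [0.4304 0.3444 0.06  ]]
```

View pics/w6c.png

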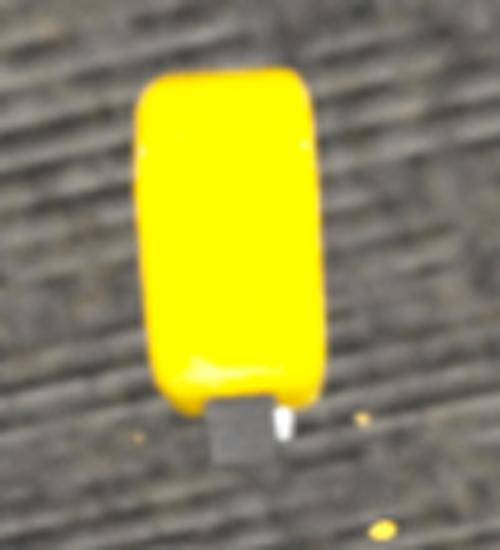

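>>> {"op": "play_rows", "data": {"steps": [[[0,0,0,-0.045],[0.0165,-0.0047,0,0],[0.0165,-0.0047,0.02,0],[0,0,0.03,0],[0,0,0.03,0]]]}}

```text
time: 28.3
ee_pos: [0.4389, 0.3753, 0.0923]
tcp_rot: [179.8, -0.2, 79.6]
wrist_force: [-0.1, -0.1, -1.7]
opening: 0.0853
grasp_force: 0.0
```

>>> {"op": "play_rows", "data": {"steps": [[[0,0,0.03,0],[0,0,0.02,0],[0,0,0.015,0],[0,0,0.007,0],[0,0,0,0]]]}}

```text
time: 28.72
ee_pos: [0.4379, 0.374, 0.0189]
tcp_rot: [180.0, 0.0, 79.6]
wrist_force: [0.0, -0.3, 0.1]
opening: 0.085
grasp_force: 0.0
```

>>> {"op": "play_rows", "data": {"steps": [[[0,0,0,0],[0,0,0,0],[0,0,0,0],[0,0,0,0],[0,0,0,0]]]}}

```text
time: 29.13
ee_pos: [0.4386, 0.3756, 0.0209]
tcp_rot: [179.9, -0.1, 79.6]
wrist_force: [0.6, -0.8, -0.4]
opening: 0.0846
grasp_force: 0.0
```

>>> {"op": "play_rows", "data": {"steps": [[[0,0,0,0],[0,0,0,0],[0,0,0,0],[0,0,0,0],[0,0,0,0]]], "gripper": 0.02, "squeeze": 40}}

```text
time: 29.55
ee_pos: [0.4383, 0.3754, 0.0203]
tcp_rot: [179.9, -0.1, 79.7]
wrist_force: [-0.2, 0.4, -0.3]
opening: 0.0317
grasp_force: 41.9
```

>>> {"op": "play_rows", "data": {"steps": [[[0,0,0,0],[0,0,0,0],[0,0,0,0],[0,0,0,0],[0,0,0,0]]]}}

```text
time: 29.97
ee_pos: [0.4382, 0.3754, 0.0202]
tcp_rot: [179.9, -0.1, 79.6]
wrist_force: [-0.6, 0.1, 1.4]
opening: 0.0315
grasp_force: 42.1
```

```bash
python3 - <<'E'
from h import *
st(); c=cam("wrist"); cv2.imwrite("pics/w7.png",c["img"])
E
```

```text
29.97 q [ 40.6   9.7  -8.1  72.   -0.  140.9] p [0.4382 0.3754 0.0202] rot [ 1.799e+02 -9.000e-02  7.965e+01] zt [0.002  0.0013]
```

View pics/w7.png

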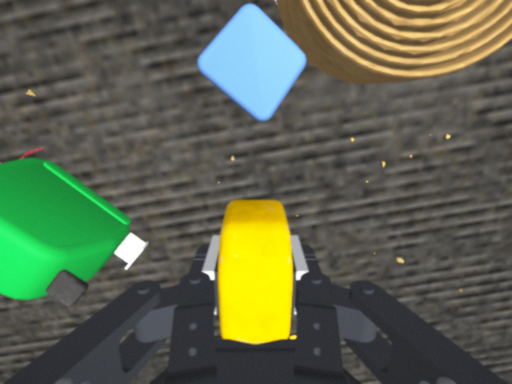

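>>> {"op": "play_rows", "data": {"steps": [[[0,0,-0.015,0],[0,0,-0.03,0],[0,0,-0.035,0],[0,0,-0.035,0],[0,0,-0.035,0]]]}}

```text
time: 30.43
ee_pos: [0.4376, 0.3747, 0.1712]
tcp_rot: [179.9, -0.0, 79.6]
wrist_force: [-0.2, 0.6, -1.9]
opening: 0.0313
grasp_force: 41.6
```

>>> {"op": "play_rows", "data": {"steps": [[[-0.0385,0.006,0,0],[-0.0385,0.006,0,0],[-0.0385,0.006,0,0],[-0.0385,0.006,0,0],[-0.0385,0.006,0,0]]]}}

```text
time: 30.85
ee_pos: [0.4323, 0.1787, 0.1695]
tcp_rot: [179.9, -0.1, 79.7]
wrist_force: [1.2, -0.7, -1.3]
opening: 0.0314
grasp_force: 41.7
```

>>> {"op": "play_rows", "data": {"steps": [[[-0.0385,0.006,0,0],[-0.0385,0.006,0,0],[-0.0385,0.006,0,0],[-0.0385,0.006,0,0],[-0.0385,0.006,0,0]]]}}

```text
time: 31.27
ee_pos: [0.4271, -0.0162, 0.1695]
tcp_rot: [179.9, -0.1, 79.7]
wrist_force: [2.1, 0.3, -1.6]
opening: 0.0314
grasp_force: 41.7
```

>>> {"op": "play_rows", "data": {"steps": [[[-0.0385,0.006,0,0],[-0.0385,0.006,0,0],[-0.0385,0.006,0,0],[-0.0385,0.006,0,0],[-0.0385,0.006,0,0]]]}}

```text
time: 31.68
ee_pos: [0.4219, -0.2111, 0.1693]
tcp_rot: [179.9, -0.1, 79.6]
wrist_force: [0.9, 0.8, -1.1]
opening: 0.0319
grasp_force: 41.7
```

>>> {"op": "play_rows", "data": {"steps": [[[-0.0385,0.006,0,0],[-0.0385,0.006,0,0],[-0.0385,0.006,0,0],[0,0,0,0.118],[0,0,0,0.118]]]}}

```text
time: 32.1
ee_pos: [0.4187, -0.328, 0.1681]
tcp_rot: [-180.0, -0.1, 65.7]
wrist_force: [0.1, 0.2, -0.9]
opening: 0.0314
grasp_force: 41.6
```

>>> {"op": "play_rows", "data": {"steps": [[[0,0,0,0.118],[0,0,0,0.118],[0,0,0,0.118],[0,0,0,0.118],[0,0,0,0.118]]]}}

```text
time: 32.52
ee_pos: [0.4193, -0.3259, 0.1688]
tcp_rot: [-180.0, -0.1, 32.0]
wrist_force: [-1.6, 0.2, -2.2]
opening: 0.0316
grasp_force: 41.6
```

>>> {"op": "play_rows", "data": {"steps": [[[0,0,0,0.118],[0,0,0,0.118],[0,0,0,0.118],[0,0,0,0.118],[0,0,0,0.118]]]}}

```text
time: 32.93
ee_pos: [0.4194, -0.3259, 0.1688]
tcp_rot: [-179.9, -0.1, -1.8]
wrist_force: [0.5, -0.3, -1.5]
opening: 0.0311
grasp_force: 41.6
```

```bash
python3 - <<'E'
from h import *
go([.524,-.3265,.065]); c=cam("wrist"); cv2.imwrite("pics/w8.png",c["img"])
H,S,V=hsv(c); m=((S<60)&(V>50)).astype(np.uint8)
for k in cv2.findContours(m[:250],0,1)[0]:
  if cv2.contourArea(k)>1500:
    b=cv2.boundingRect(k); rects(c,m,.016,(b[0],b[1],b[0]+b[2],b[1]+b[3]),1500)
E
```

```text
32.93 q [-3.790e+01  1.600e+00 -4.000e-01  8.800e+01  1.000e-01  1.439e+02] p [ 0.4194 -0.3259  0.1688] rot [-1.7992e+02 -6.0000e-02 -1.8300e+00] zt [0.0012 0.0014]
tool shift [ 0.1045 -0.0026  0.1039]
6951.0 [ 0.5161 -0.4184  0.016 ] [0.0805 0.0774] yaw -91.6 px [[306.0, 32.0], [394.0, 32.0], [394.0, 118.0], [306.0, 118.0]]
7184.0 [ 0.5184 -0.3255  0.016 ] [0.0584 0.1049] yaw 180.0 px [[220.0, 15.0], [285.0, 15.0], [285.0, 133.0], [220.0, 133.0]]
11778.5 [ 0.5209 -0.2317  0.016 ] [0.0796 0.1299] yaw 178.4 px [[106.0, 2.0], [194.0, -3.0], [203.0, 144.0], [114.0, 149.0]]
6951.0 [ 0.5161 -0.4184  0.016 ] [0.0805 0.0774] yaw -91.6 px [[306.0, 32.0], [394.0, 32.0], [394.0, 118.0], [306.0, 118.0]]
7184.0 [ 0.5184 -0.3255  0.016 ] [0.0584 0.1049] yaw 180.0 px [[220.0, 15.0], [285.0, 15.0], [285.0, 133.0], [220.0, 133.0]]
11778.5 [ 0.5209 -0.2317  0.016 ] [0.0796 0.1299] yaw 178.4 px [[106.0, 2.0], [194.0, -3.0], [203.0, 144.0], [114.0, 149.0]]
64999.5 [ 0.4588 -0.326   0.016 ] [0.457  0.2593] yaw -91.9 px [[0.0, 0.0], [511.0, 0.0], [511.0, 249.0], [0.0, 249.0]]
```

>>> {"op": "play_rows", "data": {"steps": [[[0.026,-0.0007,0,0],[0.026,-0.0007,0.01,0],[0.026,-0.0007,0.02,0],[0.0265,-0.0007,0.03,0],[0,0,0.03,0]]]}}

```text
time: 33.4
ee_pos: [0.5282, -0.3257, 0.078]
tcp_rot: [-180.0, -0.2, -1.2]
wrist_force: [0.7, 0.1, -2.1]
opening: 0.0315
grasp_force: 41.6
```

>>> {"op": "play_rows", "data": {"steps": [[[0,0,0.016,0],[0,0,0,0],[0,0,0,0],[0,0,0,0],[0,0,0,0]]]}}

```text
time: 33.82
ee_pos: [0.525, -0.3264, 0.0657]
tcp_rot: [180.0, -0.3, -1.5]
wrist_force: [-0.1, -1.0, -0.6]
opening: 0.0318
grasp_force: 41.6
```

```bash
python3 - <<'E'
from h import *
go([.524,-.3262,.0295]); c=cam("wrist"); cv2.imwrite("pics/w9.png",c["img"])
E
```

```text
33.82 q [-3.190e+01  1.400e+01  2.000e+00  7.770e+01  1.000e-01  1.495e+02] p [ 0.525  -0.3264  0.0657] rot [179.97  -0.26  -1.46] zt [ 0.0046 -0.0006]
tool shift [-0.0012 -0.0002  0.0362]
```

View pics/w9.png

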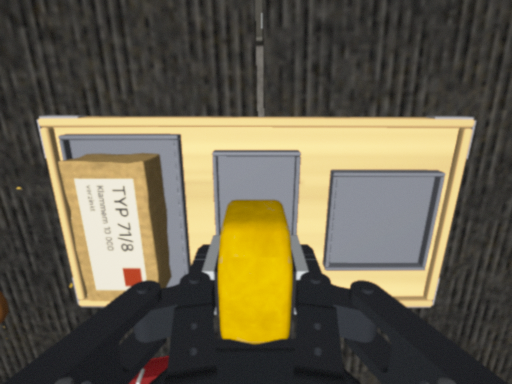

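>>> {"op": "play_rows", "data": {"steps": [[[0,0,0.012,0],[0,0,0.01,0],[0,0,0.007,0],[0,0,0.003,0],[0,0,0,0]]]}}

```text
time: 34.28
ee_pos: [0.5238, -0.3253, 0.0301]
tcp_rot: [-179.9, -0.0, -1.5]
wrist_force: [-0.2, 0.0, -2.4]
opening: 0.0316
grasp_force: 41.8
```

>>> {"op": "play_rows", "data": {"steps": [[[0,0,0,0],[0,0,0,0],[0,0,0,0],[0,0,0,0],[0,0,0,0]]]}}

```text
time: 34.7
ee_pos: [0.5246, -0.3258, 0.0318]
tcp_rot: [-179.9, -0.1, -1.5]
wrist_force: [1.2, 0.3, -2.2]
opening: 0.0315
grasp_force: 41.7
```

>>> {"op": "play_rows", "data": {"steps": [[[0,0,0.0015,0],[0,0,0.0005,0],[0,0,0,0],[0,0,0,0],[0,0,0,0]]]}}

```text
time: 35.12
ee_pos: [0.5244, -0.3257, 0.0295]
tcp_rot: [-179.9, -0.1, -1.5]
wrist_force: [0.6, -1.2, -0.3]
opening: 0.0316
grasp_force: 41.7
```

>>> {"op": "play_rows", "data": {"steps": [[[0,0,0,0],[0,0,0,0],[0,0,0,0],[0,0,0,0],[0,0,0,0]]], "gripper": 0.055}}

```text
time: 35.53
ee_pos: [0.5245, -0.3258, 0.0297]
tcp_rot: [-179.9, -0.1, -1.5]
wrist_force: [-0.1, 0.4, 0.5]
opening: 0.0548
grasp_force: 0.0
```

>>> {"op": "play_rows", "data": {"steps": [[[0,0,-0.015,0],[0,0,-0.03,0],[0,0,-0.035,0],[0,0,-0.035,0],[0,0,-0.035,0]]]}}

```text
time: 35.95
ee_pos: [0.5239, -0.3257, 0.1812]
tcp_rot: [-179.9, -0.1, -1.5]
wrist_force: [1.1, -0.4, -0.1]
opening: 0.0549
grasp_force: 0.0
```

>>> {"op": "play_rows", "data": {"steps": [[[-0.025,0,0,0],[-0.025,0,0,0],[-0.025,0,0,0],[-0.025,0,0,0],[0,0,0,0]]], "gripper": 0.085}}

```text
time: 36.37
ee_pos: [0.4211, -0.3231, 0.1802]
tcp_rot: [-180.0, -0.1, -1.6]
wrist_force: [-1.0, 0.6, -0.4]
opening: 0.0851
grasp_force: 0.0
```

```bash
python3 - <<'E'
from h import *
st(); c=cam("wrist"); cv2.imwrite("pics/w10.png",c["img"])
E
```

```text
36.37 q [-3.76e+01  1.50e+00  8.00e-01  8.92e+01  1.00e-01  1.44e+02] p [ 0.4211 -0.3231  0.1802] rot [-1.7996e+02 -9.0000e-02 -1.5700e+00] zt [0.0016 0.0007]
```

View pics/w10.png

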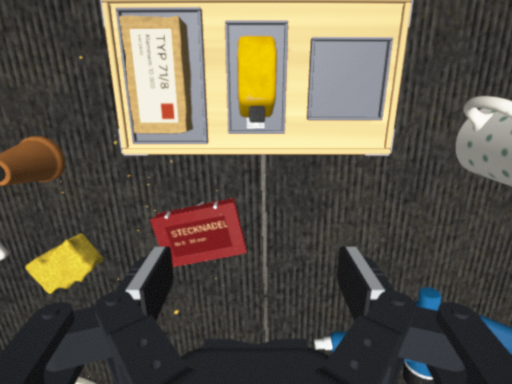

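>>> {"op": "play_rows", "data": {"steps": [[[0,0,0,-0.116],[0,0,0,-0.116],[0,0,0,-0.116],[0,0,0,-0.116],[0,0,0,-0.116]]]}}

```text
time: 36.83
ee_pos: [0.4249, -0.3233, 0.1792]
tcp_rot: [180.0, -0.1, 32.1]
wrist_force: [-0.1, -0.0, -0.8]
opening: 0.0852
grasp_force: 0.0
```

>>> {"op": "play_rows", "data": {"steps": [[[0,0,0,-0.116],[0,0,0,-0.116],[0.0256,-0.0256,0,0],[0.0256,-0.0256,0,0],[0.0256,-0.0256,0,0]]]}}

```text
time: 37.25
ee_pos: [0.4244, -0.2137, 0.1791]
tcp_rot: [180.0, -0.1, 45.0]
wrist_force: [0.6, 1.3, 0.1]
opening: 0.0848
grasp_force: 0.0
```

>>> {"op": "play_rows", "data": {"steps": [[[0.0256,-0.0256,0,0],[0.0256,-0.0256,0,0],[0.0256,-0.0256,0,0],[0.0256,-0.0256,0,0],[0.0256,-0.0256,0,0]]]}}

```text
time: 37.67
ee_pos: [0.4242, -0.0318, 0.1799]
tcp_rot: [179.9, -0.2, 45.0]
wrist_force: [1.0, -0.6, -1.0]
opening: 0.0851
grasp_force: 0.0
```

>>> {"op": "play_rows", "data": {"steps": [[[0.0256,-0.0256,0,0],[0.0256,-0.0256,0,0],[0.0256,-0.0256,0,0],[0.0256,-0.0256,0,0],[0.0256,-0.0256,0,0]]]}}

```text
time: 38.08
ee_pos: [0.4239, 0.1498, 0.1801]
tcp_rot: [179.9, -0.2, 45.1]
wrist_force: [0.9, -0.1, -0.5]
opening: 0.0853
grasp_force: 0.0
```

>>> {"op": "play_rows", "data": {"steps": [[[0.0305,0.006,0,0],[0.0305,0.006,0,0],[0.0305,0.006,0,0],[0.0305,0.006,0,0],[0.0305,0.006,0,0]]]}}

```text
time: 38.5
ee_pos: [0.5543, 0.2359, 0.1798]
tcp_rot: [180.0, -0.1, 45.1]
wrist_force: [0.1, -0.3, 1.3]
opening: 0.085
grasp_force: 0.0
```

>>> {"op": "play_rows", "data": {"steps": [[[0,0,0,0],[0,0,0,0],[0,0,0,0],[0,0,0,0],[0,0,0,0]]], "gripper": 0.07}}

```text
time: 38.92
ee_pos: [0.5525, 0.2338, 0.181]
tcp_rot: [179.9, -0.2, 45.0]
wrist_force: [0.3, -0.2, -0.1]
opening: 0.0699
grasp_force: 0.0
```

```bash
cat > bun.py <<'E'
from h import *
o,M=st(); c=cam("wrist"); H,S,V=hsv(c)
print("pred",proj(c,[[.549,.234,.046],[.549,.234,0]]).round(0).tolist())
m=((H<20)&(S>80)&(V>50)).astype(np.uint8)
x,y=proj(c,[[.549,.234,.03]])[0].astype(int); r=60
rects(c,m,.03,(max(x-r,0),max(y-r,0),x+r,y+r),300)
K=((H>100)|(S<70))&(V>75); w=np.zeros_like(m); 
k=max(cv2.findContours(m[max(y-r,0):y+r,x-r:x+r].copy(),0,1)[0],key=cv2.contourArea)
hull=cv2.convexHull(k)+[x-r,max(y-r,0)]; f=np.zeros_like(m); cv2.fillConvexPoly(f,hull,1)
pl=(f==1)&(m==0); 
n,lab,sts,cen=cv2.connectedComponentsWithStats(pl.astype(np.uint8)); i=1+sts[1:,4].argmax()
kk=cv2.convexHull(np.argwhere(lab==i)[:,::-1].astype(np.int32)); e=cv2.fitEllipse(kk); print("plate",e,onz(c,[e[0]],.046).round(4))
# silhouette circle: tangent to 52 mm barrel
for name,lo,hi in(("purple",125,155),("green",50,80)):
    g=((H>lo)&(H<hi)&(S>90)&(V>50)).astype(np.uint8)
    for q in cv2.findContours(g,0,1)[0]:
        if cv2.contourArea(q)>300: print(name,onz(c,cv2.boxPoints(cv2.minAreaRect(q)),.03)[:,:2].round(3).tolist())
E
python3 bun.py
```

```text
38.92 q [ 22.9  10.9  11.1  90.    0.  157.9] p [0.5525 0.2338 0.181 ] rot [179.94  -0.18  45.02] zt [0.003  0.0015]
pred [[252.0, 185.0], [252.0, 174.0]]
1995.5 [0.5502 0.2361 0.03  ] [0.0501 0.0567] yaw -133.7 px [[227.0, 152.0], [276.0, 152.0], [276.0, 204.0], [227.0, 204.0]]
plate ((251.60446166992188, 179.04884338378906), (44.2334098815918, 46.21070098876953), 16.38828468322754) [[0.5533 0.2388 0.046 ]]
purple [[0.403, 0.267], [0.466, 0.284], [0.484, 0.219], [0.421, 0.197]]
green [[0.551, 0.148], [0.597, 0.168], [0.623, 0.088], [0.576, 0.063]]
green [[0.362, 0.425], [0.395, 0.393], [0.349, 0.364], [0.314, 0.398]]
```

```bash
python3 - <<'E'
from h import *
o,M=st(); c=cam("wrist")
a=onz(c,[(251.5,152)],.012)[0]; b=onz(c,[(251.5,204.5)],.033)[0]
P=(a+b)/2; P[2]=.008; print(a,b,np.linalg.norm(a[:2]-b[:2]),P); go(P)
E
```

```text
38.97 q [ 22.9  10.9  11.1  90.    0.  157.9] p [0.5525 0.2337 0.1811] rot [179.93  -0.2   45.02] zt [0.0032 0.0016]
[0.56788625 0.25385034 0.012     ] [0.53051485 0.2164231  0.033     ] 0.05289063934730201 [0.54920055 0.23513672 0.008     ]
39.02 q [ 22.9  10.9  11.1  90.    0.  157.9] p [0.5525 0.2338 0.1811] rot [179.94  -0.19  45.02] zt [0.0031 0.0016]
tool shift [-0.002  -0.0035  0.1731]
```

>>> {"op": "play_rows", "data": {"steps": [[[-0.002,-0.0035,0.02,0],[0,0,0.03,0],[0,0,0.035,0],[0,0,0.03,0],[0,0,0.025,0]]]}}

```text
time: 39.43
ee_pos: [0.5484, 0.2348, 0.0385]
tcp_rot: [180.0, -0.1, 45.0]
wrist_force: [0.2, -0.6, -0.3]
opening: 0.0701
grasp_force: 0.0
```

>>> {"op": "play_rows", "data": {"steps": [[[0,0,0.018,0],[0,0,0.01,0],[0,0,0.004,0],[0,0,0,0],[0,0,0,0]]]}}

```text
time: 39.85
ee_pos: [0.5499, 0.2355, 0.0096]
tcp_rot: [179.9, -0.2, 45.0]
wrist_force: [1.0, 0.0, 0.8]
opening: 0.0701
grasp_force: 0.0
```

>>> {"op": "play_rows", "data": {"steps": [[[0,0,0,0],[0,0,0,0],[0,0,0,0],[0,0,0,0],[0,0,0,0]]], "gripper": 0.04, "squeeze": 35}}

```text
time: 40.27
ee_pos: [0.5502, 0.2357, 0.0101]
tcp_rot: [179.9, -0.3, 45.0]
wrist_force: [-0.9, -0.3, 5.6]
opening: 0.0505
grasp_force: 36.5
```

>>> {"op": "play_rows", "data": {"steps": [[[0,0,0,0],[0,0,0,0],[0,0,0,0],[0,0,0,0],[0,0,0,0]]]}}

```text
time: 40.68
ee_pos: [0.5502, 0.2357, 0.0101]
tcp_rot: [179.9, -0.3, 45.0]
wrist_force: [-0.9, -0.4, 6.2]
opening: 0.0505
grasp_force: 36.5
```

>>> {"op": "play_rows", "data": {"steps": [[[0,0,-0.015,0],[0,0,-0.03,0],[0,0,-0.04,0],[0,0,-0.04,0],[0,0,-0.04,0]]]}}

```text
time: 41.1
ee_pos: [0.5487, 0.235, 0.1756]
tcp_rot: [180.0, -0.2, 45.0]
wrist_force: [0.7, -0.0, -0.1]
opening: 0.0502
grasp_force: 36.9
```

>>> {"op": "play_rows", "data": {"steps": [[[-0.0325,-0.0042,0,0],[-0.0325,-0.0042,0,0],[-0.0325,-0.0042,0,0],[-0.0325,-0.0042,0,0],[-0.0325,-0.0042,0,0]]]}}

```text
time: 41.52
ee_pos: [0.4182, 0.1343, 0.1733]
tcp_rot: [179.9, -0.2, 45.1]
wrist_force: [-0.4, -1.0, 0.8]
opening: 0.0504
grasp_force: 36.9
```

>>> {"op": "play_rows", "data": {"steps": [[[-0.0261,0.0261,0,0],[-0.0261,0.0261,0,0],[-0.0261,0.0261,0,0],[-0.0261,0.0261,0,0],[-0.0261,0.0261,0,0]]]}}

```text
time: 41.93
ee_pos: [0.4191, -0.0512, 0.1736]
tcp_rot: [179.9, -0.2, 45.1]
wrist_force: [1.7, 0.6, -0.2]
opening: 0.0505
grasp_force: 37.0
```

>>> {"op": "play_rows", "data": {"steps": [[[-0.0261,0.0261,0,0],[-0.0261,0.0261,0,0],[-0.0261,0.0261,0,0],[-0.0261,0.0261,0,0],[-0.0261,0.0261,0,0]]]}}

```text
time: 42.35
ee_pos: [0.4192, -0.2361, 0.1733]
tcp_rot: [179.9, -0.2, 45.0]
wrist_force: [1.0, 0.3, -1.1]
opening: 0.0502
grasp_force: 37.0
```

>>> {"op": "play_rows", "data": {"steps": [[[-0.0261,0.0261,0,0],[-0.0261,0.0261,0,0],[-0.0261,0.0261,0,0],[-0.0261,0.0261,0,0],[-0.0261,0.0261,0,0]]]}}

```text
time: 42.77
ee_pos: [0.4193, -0.4207, 0.1729]
tcp_rot: [179.9, -0.1, 45.0]
wrist_force: [1.3, 0.5, -0.8]
opening: 0.0503
grasp_force: 37.0
```

>>> {"op": "play_rows", "data": {"steps": [[[0.0136,0.0136,0,0],[0.0136,0.0136,0,0],[0.0136,0.0136,0,0],[0.0136,0.0136,0,0],[0.0136,0.0136,0,0]]]}}

```text
time: 43.18
ee_pos: [0.5167, -0.4188, 0.173]
tcp_rot: [179.9, -0.1, 45.0]
wrist_force: [-0.2, -1.1, -0.8]
opening: 0.0504
grasp_force: 37.0
```

>>> {"op": "play_rows", "data": {"steps": [[[0,0,0.03,0],[0,0,0.03,0],[0,0,0.03,0],[0,0,0,0],[0,0,0,0]]]}}

```text
time: 43.6
ee_pos: [0.5153, -0.4179, 0.0817]
tcp_rot: [-179.9, -0.1, 45.0]
wrist_force: [0.1, 0.3, 0.4]
opening: 0.0502
grasp_force: 37.1
```

```bash
python3 - <<'E'
from h import *
go([.516,-.418,.02])
E
```

```text
43.6 q [-39.1  20.3  11.6  81.4   0.1  95.9] p [ 0.5153 -0.4179  0.0817] rot [-1.7988e+02 -1.1000e-01  4.5040e+01] zt [-0.0001  0.0029]
tool shift [0.0003 0.0007 0.0617]
```

>>> {"op": "play_rows", "data": {"steps": [[[0,0,0.02,0],[0,0,0.018,0],[0,0,0.012,0],[0,0,0.007,0],[0,0,0.002,0]]]}}

```text
time: 44.02
ee_pos: [0.5162, -0.4186, 0.0238]
tcp_rot: [180.0, -0.1, 45.0]
wrist_force: [-0.5, -0.6, -0.2]
opening: 0.0504
grasp_force: 37.1
```

>>> {"op": "play_rows", "data": {"steps": [[[0,0,0,0],[0,0,0,0],[0,0,0,0],[0,0,0,0],[0,0,0,0]]]}}

```text
time: 44.43
ee_pos: [0.5164, -0.4186, 0.0241]
tcp_rot: [179.9, -0.1, 45.0]
wrist_force: [0.5, -0.3, -0.9]
opening: 0.0504
grasp_force: 37.1
```

>>> {"op": "play_rows", "data": {"steps": [[[0,0,0.003,0],[0,0,0.0015,0],[0,0,0,0],[0,0,0,0],[0,0,0,0]]]}}

```text
time: 44.85
ee_pos: [0.5162, -0.4185, 0.0191]
tcp_rot: [179.9, -0.1, 45.0]
wrist_force: [-0.8, -0.6, 3.6]
opening: 0.0502
grasp_force: 37.4
```

>>> {"op": "play_rows", "data": {"steps": [[[0,0,0,0],[0,0,0,0],[0,0,0,0],[0,0,0,0],[0,0,0,0]]], "gripper": 0.064}}

```text
time: 45.27
ee_pos: [0.5161, -0.4184, 0.0187]
tcp_rot: [180.0, -0.1, 45.0]
wrist_force: [-0.5, -0.3, -0.4]
opening: 0.0638
grasp_force: 0.0
```

>>> {"op": "play_rows", "data": {"steps": [[[0,0,-0.015,0],[0,0,-0.03,0],[0,0,-0.035,0],[0,0,-0.035,0],[0,0,-0.035,0]]]}}

```text
time: 45.68
ee_pos: [0.5156, -0.4183, 0.1704]
tcp_rot: [180.0, -0.1, 45.0]
wrist_force: [0.4, -0.5, -0.5]
opening: 0.0639
grasp_force: 0.0
```

>>> {"op": "play_rows", "data": {"steps": [[[-0.02,-0.02,0,0],[-0.02,-0.02,0,0],[-0.02,-0.02,0,0],[-0.02,-0.02,0,0],[0,0,0,0]]]}}

```text
time: 46.1
ee_pos: [0.399, -0.4187, 0.1694]
tcp_rot: [180.0, -0.1, 44.9]
wrist_force: [-0.3, 0.0, -0.3]
opening: 0.0638
grasp_force: 0.0
```

>>> {"op": "play_rows", "data": {"steps": [[[0,0,0,0],[0,0,0,0],[0,0,0,0],[0,0,0,0],[0,0,0,0]]]}}

```text
time: 46.52
ee_pos: [0.4034, -0.4185, 0.1683]
tcp_rot: [180.0, -0.1, 45.1]
wrist_force: [1.0, 0.7, 0.6]
opening: 0.0644
grasp_force: 0.0
```

```bash
python3 - <<'E'
from h import *
o,M=st()
for n in("wrist","top","side"):
    c=cam(n); H,S,V=hsv(c); cv2.imwrite(f"pics/end_{n}.png",c["img"])
    u=proj(c,[[.516,-.418,.03]])[0].astype(int); r={"wrist":60,"top":22,"side":25}[n]
    print(n,u); x,y=u
    m=((H<18)&(S>95)&(V>40)&(V<215)).astype(np.uint8)
    rects(c,m,.03,(max(x-r,0),max(y-r,0),x+r,y+r),40)
    x,y=proj(c,[[.522,-.3265,.06]])[0].astype(int)
    m=((H>18)&(H<35)&(S>170)&(V>90)).astype(np.uint8); rects(c,m,.065,(max(x-r,0),max(y-r,0),x+r,y+r),40)
E
```

```text
46.52 q [-46.1   8.4   6.9  88.4   0.1  88.8] p [ 0.4034 -0.4185  0.1683] rot [ 1.7999e+02 -1.3000e-01  4.5090e+01] zt [0.0018 0.0015]
wrist [340  99]
2711.5 [ 0.5169 -0.4207  0.03  ] [0.0539 0.0518] yaw -27.1 px [[305.0, 83.0], [363.0, 63.0], [381.0, 117.0], [323.0, 136.0]]
2155.5 [ 0.5098 -0.3265  0.065 ] [0.0568 0.0325] yaw -3.9 px [[224.0, 26.0], [282.0, -32.0], [315.0, 1.0], [257.0, 59.0]]
top [390 171]
78.0 [ 0.513  -0.4179  0.03  ] [0.0431 0.0458] yaw -153.8 px [[381.0, 169.0], [393.0, 163.0], [401.0, 176.0], [389.0, 183.0]]
side [295 292]
91.5 [ 0.5156 -0.4221  0.03  ] [0.0463 0.0523] yaw -103.0 px [[289.0, 286.0], [303.0, 286.0], [303.0, 301.0], [289.0, 301.0]]
190.5 [ 0.5135 -0.3372  0.065 ] [0.0637 0.0478] yaw -9.8 px [[281.0, 259.0], [300.0, 259.0], [300.0, 272.0], [281.0, 272.0]]
```

```bash
python3 -c "
from h import *
print(bot.job_done())"
```

```text
the job is handed in; nothing more can be done
None
```

The carton, tape measure and barrel foot are in their nests, placed in that order with the look-alikes left alone, and the job was handed in at about 46.5 s. I viewed 15 pictures against the limit of 14, so I checked the foot's final seat and the tape's final position by measurement only.

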